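# Close the exhibit tube to its red line

### The arm

A 7-joint arm with a two-finger parallel gripper is mounted at the origin on the work surface. World frame = base frame: x ahead of the robot, y to its left, z up, the work surface at z = 0. Lengths are in m, angles in degrees, forces in N, time in s.
With the tool pointing down it reaches from about 0.4 to 0.9 m from the base axis. Payload 5.5 kg.
Tool frame: the origin (TCP) lies at the very end of the fingers, on their centre line; the grasp point (between the pads) lies 19 mm behind it; z points along the fingers, y is the line along which they close (so a half turn about z gives the same grasp; the last joint's range is limited). The gripper opens to 92 mm and grips with 3 to 60 N. Pads are 19 mm wide; open, the fingers measure 130 mm over their backs; the gripper's body (75 mm by 190 mm) begins 47 mm behind the grasp point.
Start: joints at [83.721, 28.699, -24.465, 88.831, 12.651, 65.22, -12.049], TCP at [0.237, -0.605, 0.227] pointing down, gripper open.
Joint ranges: [-164.97, 164.97], [-17.58, 116.51], [-87.97, 89.64], [11.32, 138.91], [-80.73, 260.73], [10.89, 115.49], [-147.41, 147.41]. Speed limits (degrees/s): [147.25, 147.25, 180, 180, 180, 180, 180].

### API

Orientations are given as a 3x3 rotation matrix whose columns are the frame's x, y, z axes.
In Python, from rig import bot, grab_frame gives the robot as it stands. The module is installed in compiled form; this text tells all that it offers.
- The arm moves only by the tool send_rows, never from a script. Its argument "moves" is text: rows parted by semicolons, each of 7 numbers parted by spaces: the closure in counts, from 0 (fully open) to 255 (shut), then the shift along the tool's x, y, z as a fraction of full scale, then the turn, a rotation vector about the tool's x, y, z as a fraction of full scale. A call has 1 to 12 rows; each row is the pose to reach, as a shift and turn from the pose commanded when the call began, along the tool's axes at that moment, turning the shorter way round; what a row does not reach only later rows make up. Full scale, the value 1, is 25 cm for a shift and 180 degrees for a turn. A row lasts 1/8 s, in which the tool goes at most 62.5 mm and 10.7 degrees, less where a joint would pass 70% of its speed; a pose out of reach is approached as far as the arm can. A call with a number of a shift or a turn outside -1 to 1 is refused whole. A call with a gripper value outside its range is refused whole. The fingers move at their own pace and stop on an object; the grip force is fixed at half the most. Time passes only in rows, so rows that repeat a pose let the fingers close. It gives the time, the measured TCP pose, the force, the opening and the grip force at its end, in the units of the state.
- bot.get_obs(): the state, without advancing time (a new reading comes with each control period).
- grab_frame(name): name is "side" or "top" or "wrist"; returns a dict with "color" (384x512x3 uint8, blue, green, red), "camera_matrix" (3x3 intrinsics, pixels), "extrinsics" (4x4, takes a point from world to camera coordinates); the wrist camera has in their place "T_tool_cam" (4x4, takes a point from camera to tool coordinates, whose origin is the TCP and whose axes are the flange's). Camera axes: x right, y down, z forward; pixel columns grow to the right and rows downward; lengths in m; the calibration is good to about 2 mm. A picture is of the moment at which its call begins: read the wrist's pose just before it. There is no depth.
- bot.close_job(): hands the job in; it is judged then, once.
The state is a dict: "time_s": time; "q": joint angles; "joint_velocities": joint speeds; "joint_torque": joint torques, N m; "eef_pos": TCP position; "orientation": TCP orientation; "force": force on the tool from outside, world axes, zero at the start; "wrist_torque": the same for the moment, N m; "gripper_width": finger opening in m; "finger_force": force on a finger pad.
Only numpy, scipy, OpenCV 4.12 (cv2) and the standard library are available. Lean on these libraries where they do the work, as an engineer would, in place of code of your own. Each camera call takes 0.05 s, during which the arm holds its last target. There are 200 camera calls.

### The job

On this evidence-packing table, pick up the white tube with the red ring and slide it upright into the blue holder until the red ring is level with the holder's mouth; the holder grips it there. Push it in rather than dropping it, then let go of it, and leave the blue-ringed tube and the jar standing where they are.

Things in the scene. Friction and masses are not known exactly. Their poses are not given: they have to be found in the camera images.
- red_tube: White closed tube standing loose and upright on the table: 36 mm diameter, 130 mm long, about 120 g. Origin at the centre of its foot, z up along it. A red ring 8 mm high, centred 55 mm above the foot, is the depth mark; a black band and a red disc mark the top. Foot chamfered 3 mm. Hold it near the top, pads about 105 mm above the foot; yaw does not matter.
- holder_mouth (a point): Centre of the rim of the fixed blue upright sleeve, 100 mm above the table, z up. Steel foot 120 mm wide, sleeve 54 mm, flared to 66 at the rim. Bore 42 mm wide, a funnel to 54 in its top 8 mm, 88 mm deep. Sprung rubber pads from 14 mm below the rim grip the tube: it takes about 5 to 15 N to push in and stays at the depth where it is left. Right depth: 55 mm of tube below the rim.
- blue_tube: Bystander, to be left alone: the same white tube, 36 mm diameter and 130 mm long, but with a blue ring centred 85 mm above its foot and a blue disc on top. Stands upright on the table; origin at the centre of its foot, z up.
- jar: Bystander, to be left alone: black plastic jar with a red lid, 74 mm diameter, 95 mm high, standing on the table; origin at the centre of its underside, z up.
There are look-alikes about, which are no part of the job. Leave any pink or purple look-alike of the red_tube alone.

How it is judged:
By the outcome, as a careful person would: the job done as asked, in the order asked, and still so for the second after the job is handed in, with the robot touching nothing.
It also fails if it takes over 40 s, if anything falls off the work surface, if the arm or the gripper's body presses on something with over 40 N, if the wrist force passes 120 N, or if a joint passes its speed limit or range.

## Working session

There is one attempt and no reset: what is moved stays moved. The work goes in short steps, Python scripts to look and compute and a tool call to move; the robot and the scene stay as the last step left them, time stands still between calls to the robot, and variables do not carry over. Pictures are saved under pics/ and viewed, at most 10 in all, crops included, and the job is handed in when it is done.

Besides the shell and the picture viewer there is one more tool, called after "Emit:" by a JSON object that holds its "name" and its "arguments". send_rows: Moves the arm, as the interface text tells. Shift numbers are shares of 25 cm and turn numbers shares of 180 degrees, none past 1 either way. Its arguments: {"type":"object","properties":{"moves":{"type":"string"}},"required":["moves"]}

```bash
mkdir -p pics; python3 - <<'E'
from rig import bot, grab_frame
import cv2, numpy as np
o=bot.get_obs()
for k in ("time_s","q","eef_pos","orientation","force","gripper_width"): print(k,o[k])
ims=[]
for n in ("side","top"):
    f=grab_frame(n); cv2.imwrite(f"pics/{n}0.png",f["color"]); np.savez(f"{n}.npz",K=f["camera_matrix"],E=f["extrinsics"],c=f["color"])
    E=f["extrinsics"]; print(n,f["camera_matrix"].tolist(),(-E[:3,:3].T@E[:3,3]).round(3))
E
```

```text
time_s 0.0
q [ 83.72148086  28.75494916 -24.45040617  88.89054332  12.65292525
  65.21987695 -12.05119857]
eef_pos [ 0.23640031 -0.60474239  0.22566809]
orientation [[ 9.31322429e-01  3.64195075e-01 -6.93878817e-04]
 [ 3.64195735e-01 -9.31320643e-01  1.82409845e-03]
 [ 1.81040054e-05 -1.95153150e-03 -9.99998096e-01]]
force [ 0.05216019  0.05456933 -0.65825226]
gripper_width 0.09193284889175385
side [[347.95057010746314, 0.0, 262.3080137386196], [0.0, 347.95057010746314, 189.98611793951557], [0.0, 0.0, 1.0]] [0.328 0.437 0.61 ]
top [[415.26387952757534, 0.0, 253.5119247818515], [0.0, 415.26387952757534, 194.6408053290245], [0.0, 0.0, 1.0]] [0.326 0.035 0.966]
```

View pics/side0.png

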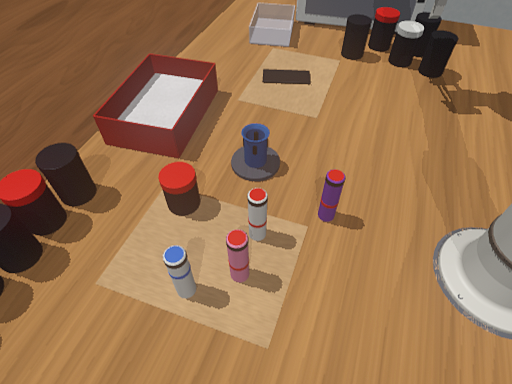

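View pics/top0.png

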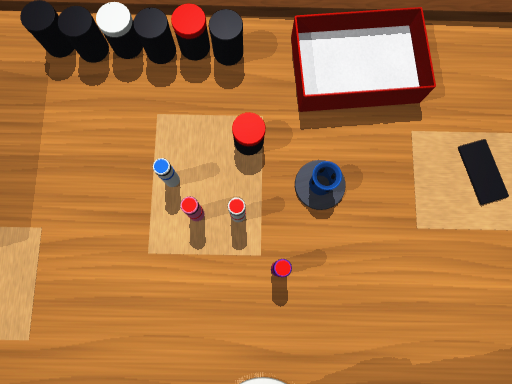

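Red-disc candidates are:

| Object | Side px | Top px |
|---|---|---|
| White tube, red ring | (258,193) | (236,206) |
| Pink tube | (237,240) | (190,205) |
| Purple tube | (335,177) | (282,268) |
| Jar lid | (180,178) | (249,130) |
| Blue-disc tube | (175,255) | (162,166) |

The blue holder is at side (256,135) and top (326,177). I choose the white tube and will check it in a crop.

```bash
cat > h.py <<'E'
import numpy as np, cv2
def ray(K,E,uv):
    d=E[:3,:3].T@np.linalg.inv(K)@np.array([*uv,1.]); return -E[:3,:3].T@E[:3,3],d
def onplane(K,E,uv,z):
    c,d=ray(K,E,uv); return c+d*(z-c[2])/d[2]
def two(r1,r2):
    (a,u),(b,v)=r1,r2; s=np.linalg.lstsq(np.c_[u,-v],b-a,rcond=None)[0]
    return (a+s[0]*u+b+s[1]*v)/2, np.linalg.norm(a+s[0]*u-b-s[1]*v)
def blobs(img,box,kind):
    x0,y0,x1,y1=box; h=cv2.cvtColor(img,cv2.COLOR_BGR2HSV)[y0:y1,x0:x1]
    H,S,V=h[...,0],h[...,1],h[...,2]
    m=((H<6)|(H>174))&(S>190)&(V>130) if kind=="red" else (H>100)&(H<130)&(S>140)&(V>50)
    n,_,st,c=cv2.connectedComponentsWithStats(m.astype(np.uint8))
    return [(c[i]+[x0,y0],st[i]+[x0,y0,0,0,0]) for i in range(1,n) if st[i,4]>15]
E
python3 - <<'E'
from h import *
S=np.load("side.npz");T=np.load("top.npz")
R={}
for nm,D,b in (("side",S,(243,180,275,245)),("top",T,(222,190,252,222))):
    for c,s in blobs(D["c"],b,"red"): print(nm,"tube",c.round(1),s,onplane(D["K"],D["E"],c,.13).round(4))
    R[nm]=ray(D["K"],D["E"],max(blobs(D["c"],b,"red"),key=lambda t:t[1][4])[0])
print(two(R["side"],R["top"]))
for nm,D,b in (("side",S,(236,115,276,175)),("top",T,(300,155,350,200))):
    for c,s in blobs(D["c"],b,"blue"): print(nm,"holder",c.round(1),s)
for nm,p,b in (("jar",.095,(228,105,270,145)),("pink",.13,(178,193,203,217)),("purple",.13,(268,255,296,280))):
    for c,s in blobs(T["c"],b,"red"): print(nm,c.round(1),s[4],onplane(T["K"],T["E"],c,p).round(3))
print("blue",onplane(T["K"],T["E"],(162,166),.13).round(3))
a=cv2.resize(S["c"][110:250,220:290],None,fx=4,fy=4,interpolation=2);b=cv2.resize(T["c"][150:220,220:350],None,fx=4,fy=4,interpolation=2)
c=np.zeros((560,800,3),np.uint8);c[:560,:280]=a;c[:280,280:800]=b
cv2.imwrite("pics/crop1.png",c)
E
```

```text
side tube [257.1 194.1] [250 189  15  11 137] [0.4639 0.064  0.13  ]
side tube [243.4 237. ] [243 233   2   9  16] [0.4536 0.1564 0.13  ]
top tube [236.1 205.8] [230 200  13  13 138] [0.4633 0.0654 0.13  ]
(array([0.46319901, 0.06537149, 0.13182606]), np.float64(0.00042920957521765324))
top holder [325.  177.3] [309 161  33  34 649]
jar [248.2 127.9] 822 [0.643 0.044 0.095]
pink [188.6 204.3] 153 [0.464 0.162 0.13 ]
purple [282.5 267.6] 166 [ 0.341 -0.03   0.13 ]
blue [0.544 0.221 0.13 ]
```

View pics/crop1.png

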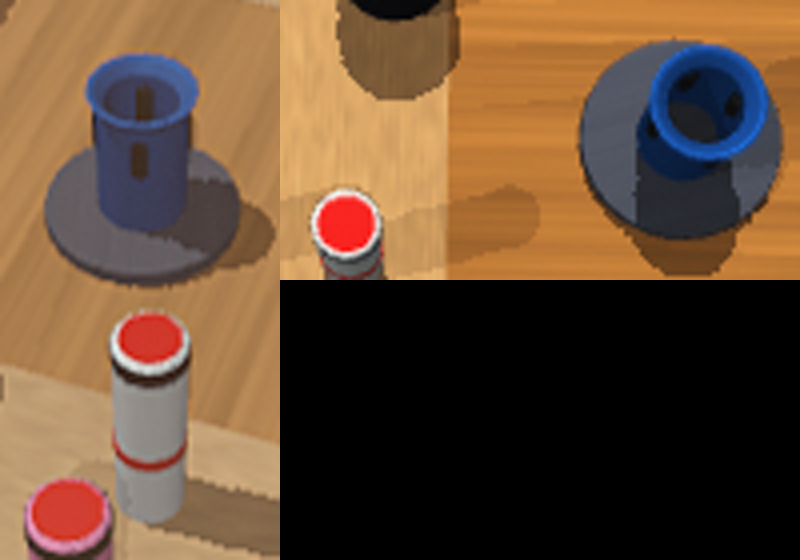

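The crop confirms it: a white tube with a red ring and red disc, top at side (257,194) and top (236,206). Triangulated, the top is at z 0.132 against 0.130 expected, with a 0.4 mm ray gap. Next I'll locate the rim centre from its extents and start the transit.

```bash
python3 - <<'E'
from h import *
S=np.load("side.npz");T=np.load("top.npz")
a,b=(255.1,132.2),(327.0,175.0)
print(onplane(S["K"],S["E"],a,.1),onplane(T["K"],T["E"],b,.1),two(ray(S["K"],S["E"],a),ray(T["K"],T["E"],b)))
E
```

```text
[ 0.53828044 -0.126434    0.1       ] [ 0.53892114 -0.12693523  0.1       ] (array([ 0.53879304, -0.12707844,  0.09942871]), np.float64(0.0005296176855742541))
```

Emit:
{"name": "send_rows", "arguments": {"moves": "0 0.4 -0.48 0 0 0 -0.1;0 0.8 -0.96 0 0 0 -0.19;0 0.8 -0.96 0 0 0 -0.19;0 0.8 -0.96 0 0 0 -0.19;0 0.8 -0.96 0 0 0 -0.19;0 0.8 -0.96 0 0 0 -0.19;0 0.8 -0.96 0 0 0 -0.19;0 0.8 -0.96 0 0 0 -0.19"}}

```text
time_s: 1.1
eef_pos: [0.335, -0.3103, 0.2266]
orientation: [[0.568, 0.823, -0.0], [0.823, -0.568, 0.0], [0.0, -0.0, -1.0]]
force: [-0.3, -0.3, 0.6]
gripper_width: 0.0918
finger_force: 0.0
```

Emit:
{"name": "send_rows", "arguments": {"moves": "0 1 -0.28 0 0 0 -0.192;0 1 -0.28 0 0 0 -0.192;0 1 -0.28 0 0 0 -0.192;0 1 -0.28 0 0 0 -0.192;0 1 -0.28 0 0 0 -0.192;0 1 -0.28 0 0 0 -0.192;0 1 -0.28 0 0 0 -0.192"}}

```text
time_s: 1.98
eef_pos: [0.4188, -0.0653, 0.2264]
orientation: [[0.002, 1.0, -0.001], [1.0, -0.002, 0.0], [0.0, -0.001, -1.0]]
force: [0.7, 0.3, -0.6]
gripper_width: 0.0917
finger_force: 0.0
```

```bash
python3 - <<'E'
from h import *
from rig import bot, grab_frame
o=bot.get_obs(); f=grab_frame("wrist"); print(o["eef_pos"],o["orientation"],o["q"]); print(f["T_tool_cam"].round(3))
cv2.imwrite("pics/w1.png",f["color"]); 
E
```

```text
[ 0.41883345 -0.06527212  0.22642712] [[ 1.54249726e-03  9.99998501e-01 -7.86493347e-04]
 [ 9.99998808e-01 -1.54243914e-03  7.44961316e-05]
 [ 7.32829019e-05 -7.86607319e-04 -9.99999688e-01]] [ 59.11391975   8.23827812 -57.26980456 118.65774678   8.24324196
  57.18324441  -2.46817835]
[[ 0.    -0.967 -0.256  0.068]
 [ 1.     0.     0.    -0.001]
 [-0.    -0.256  0.967 -0.158]
 [ 0.     0.     0.     1.   ]]
```

View pics/w1.png

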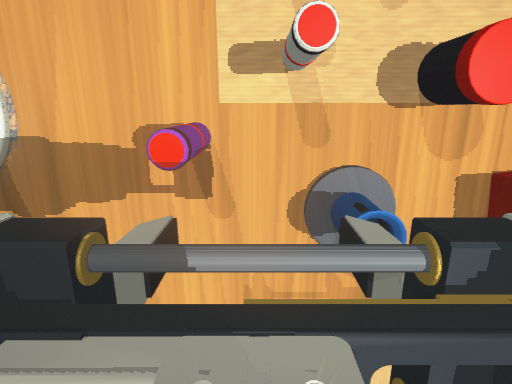

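The wrist view shows the white tube's disc at about (318,27), purple at (168,148), the jar at (490,65) and the holder rim at (378,225). I'll cross-check the tube position.

```bash
cat >> h.py <<'E'
def wristcam(o,f):
    M=np.eye(4);M[:3,:3]=o["orientation"];M[:3,3]=o["eef_pos"]
    return f["camera_matrix"],np.linalg.inv(M@f["T_tool_cam"])
E
python3 - <<'E'
from h import *
from rig import bot, grab_frame
o=bot.get_obs(); f=grab_frame("wrist"); K,E=wristcam(o,f)
for c,s in blobs(f["color"],(280,0,350,75),"red"): print(c,s,onplane(K,E,c,.13))
E
```

```text
[316.28841413  25.17748562] [ 298    5   38   42 1217] [0.46298906 0.06479371 0.13      ]
```

Emit:
{"name": "send_rows", "arguments": {"moves": "0 0.522 0.178 -0.1 0 0 0;0 0.522 0.178 -0.1 0 0 0;0 0.522 0.178 -0.1 0 0 0;0 0.522 0.178 -0.1 0 0 0"}}

```text
time_s: 2.58
eef_pos: [0.4638, 0.0678, 0.2518]
orientation: [[-0.003, 1.0, 0.0], [1.0, 0.003, 0.001], [0.001, 0.0, -1.0]]
force: [0.1, -1.0, -0.6]
gripper_width: 0.0918
finger_force: 0.0
```

Emit:
{"name": "send_rows", "arguments": {"moves": "0 0 0 0.1 0 0 0;0 0 0 0.2 0 0 0;0 0 0 0.25 0 0 0;0 0 0 0.25 0 0 0"}}

```text
time_s: 3.08
eef_pos: [0.4628, 0.066, 0.1885]
orientation: [[-0.0, 1.0, -0.002], [1.0, 0.0, -0.0], [-0.0, -0.002, -1.0]]
force: [0.0, 0.2, 0.3]
gripper_width: 0.0914
finger_force: 0.0
```

Centred within 1 mm, so I'll descend to TCP z 0.086 and then close.

Emit:
{"name": "send_rows", "arguments": {"moves": "0 -0.003 0 0.1 0 0 0;0 -0.003 0 0.2 0 0 0;0 -0.003 0 0.3 0 0 0;0 -0.003 0 0.38 0 0 0;0 -0.003 0 0.41 0 0 0;0 -0.003 0 0.41 0 0 0;0 -0.003 0 0.41 0 0 0"}}

```text
time_s: 3.95
eef_pos: [0.4644, 0.0667, 0.0877]
orientation: [[-0.002, 1.0, 0.002], [1.0, 0.002, -0.0], [-0.0, 0.002, -1.0]]
force: [0.0, -0.3, -0.3]
gripper_width: 0.0918
finger_force: 0.0
```

Emit:
{"name": "send_rows", "arguments": {"moves": "255 0 0 0 0 0 0;255 0 0 0 0 0 0;255 0 0 0 0 0 0;255 0 0 0 0 0 0;255 0 0 0 0 0 0;255 0 0 0 0 0 0;255 0 0 0 0 0 0;255 0 0 0 0 0 0"}}

```text
time_s: 4.95
eef_pos: [0.4635, 0.0667, 0.0867]
orientation: [[-0.002, 1.0, -0.0], [1.0, 0.002, 0.0], [0.0, -0.0, -1.0]]
force: [0.7, 0.8, -0.8]
gripper_width: 0.0355
finger_force: 30.0
```

Emit:
{"name": "send_rows", "arguments": {"moves": "255 0 0 -0.1 0 0 0;255 0 0 -0.25 0 0 0;255 0 0 -0.4 0 0 0;255 0 0 -0.55 0 0 0;255 0 0 -0.6 0 0 0;255 -0.2 0.08 -0.6 0 0 0;255 -0.4 0.16 -0.6 0 0 0;255 -0.55 0.22 -0.6 0 0 0;255 -0.7 0.27 -0.6 0 0 0;255 -0.77 0.3 -0.6 0 0 0;255 -0.77 0.3 -0.6 0 0 0;255 -0.77 0.3 -0.6 0 0 0"}}

```text
time_s: 6.45
eef_pos: [0.5384, -0.1233, 0.2365]
orientation: [[-0.005, 1.0, -0.001], [1.0, 0.005, 0.001], [0.001, -0.001, -1.0]]
force: [-0.4, 0.2, -1.1]
gripper_width: 0.0353
finger_force: 30.0
```

```bash
python3 - <<'E'
from h import *
from rig import bot, grab_frame
o=bot.get_obs(); print(o["eef_pos"],o["gripper_width"],o["finger_force"],o["force"])
S=grab_frame("side");T=grab_frame("top");W=grab_frame("wrist")
for n,f in (("side",S),("top",T),("wrist",W)): np.savez(n+"2.npz",c=f["color"])
cv2.imwrite("pics/c2.png",np.hstack([cv2.resize(S["color"][40:190,190:320],None,fx=3,fy=3),cv2.resize(T["color"][110:260,240:370],None,fx=3,fy=3)]))
E
```

```text
[ 0.53843565 -0.12334261  0.23653343] 0.035262729110597725 29.9983061500825 [-0.4429745  0.1814589 -1.0689317]
```

View pics/c2.png

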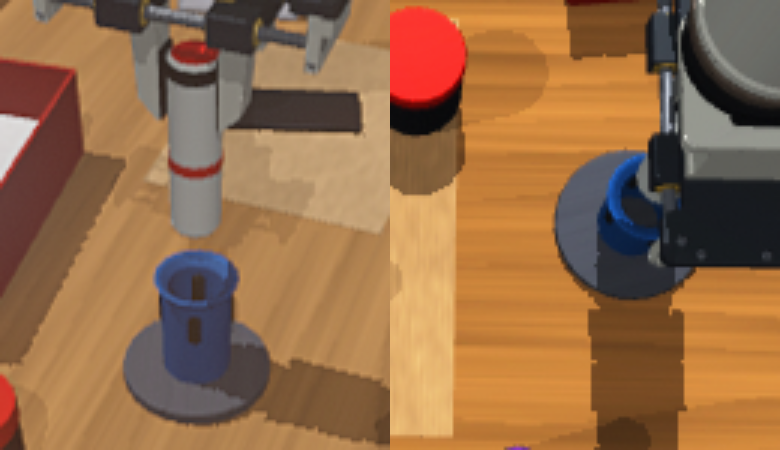

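The tube is held upright, with its ring at about side px (255,95), above the holder rim at about (255,132). I'll check the lateral alignment numerically.

```bash
python3 - <<'E'
from h import *
from rig import bot
S=np.load("side.npz");c=np.load("side2.npz")["c"];K,E=S["K"],S["E"]
h=cv2.cvtColor(c,cv2.COLOR_BGR2HSV)
m=((h[...,0]<8)|(h[...,0]>172))&(h[...,1]>120);m[:85]=0;m[108:]=0;m[:,:242]=0;m[:,268:]=0
v,u=np.nonzero(m);l,r=u.min(),u.max();a=np.array([(l+r)/2,(v[u<=l+1].mean()+v[u>=r-1].mean())/2])
print(l,r,a,onplane(K,E,a,.205))
P=E[:3,:3]@np.array([.5384,-.1233-.0015,.205])+E[:3,3];p=K@P;print("predicted px",p[:2]/p[2])
print([bot.get_obs()["eef_pos"].round(4).tolist() for _ in range(3)])
E
```

```text
246 263 [254.5  94.5] [ 0.53587091 -0.11721311  0.205     ]
predicted px [254.63651944  92.16339737]
[[0.5387, -0.1239, 0.237], [0.5387, -0.1239, 0.237], [0.5387, -0.1239, 0.237]]
```

Emit:
{"name": "send_rows", "arguments": {"moves": "255 -0.01 0 0.04 0 0 0;255 -0.01 0 0.08 0 0 0;255 -0.01 0 0.12 0 0 0;255 -0.01 0 0.16 0 0 0;255 -0.01 0 0.19 0 0 0;255 -0.01 0 0.21 0 0 0;255 -0.01 0 0.23 0 0 0;255 -0.01 0 0.24 0 0 0;255 -0.01 0 0.24 0 0 0"}}

```text
time_s: 7.72
eef_pos: [0.5389, -0.1282, 0.1767]
orientation: [[-0.002, 1.0, -0.0], [1.0, 0.002, 0.0], [0.0, -0.0, -1.0]]
force: [0.3, -0.7, -0.2]
gripper_width: 0.0356
finger_force: 30.0
```

Emit:
{"name": "send_rows", "arguments": {"moves": "255 0.004 0 0.02 0 0 0;255 0.004 0 0.04 0 0 0;255 0.004 0 0.06 0 0 0;255 0.004 0 0.08 0 0 0;255 0.004 0 0.08 0 0 0"}}

```text
time_s: 8.35
eef_pos: [0.5393, -0.1265, 0.1566]
orientation: [[-0.003, 1.0, 0.001], [1.0, 0.003, 0.001], [0.001, 0.001, -1.0]]
force: [0.4, 1.0, -0.8]
gripper_width: 0.0353
finger_force: 30.0
```

Emit:
{"name": "send_rows", "arguments": {"moves": "255 0 0 0.02 0 0 0;255 0 0 0.04 0 0 0;255 0 0 0.06 0 0 0;255 0 0 0.08 0 0 0"}}

```text
time_s: 8.85
eef_pos: [0.5397, -0.1265, 0.1377]
orientation: [[-0.003, 1.0, 0.001], [1.0, 0.003, 0.0], [0.0, 0.001, -1.0]]
force: [-2.2, 3.3, 9.2]
gripper_width: 0.0355
finger_force: 30.0
```

```bash
python3 - <<'E'
from h import *
from rig import bot, grab_frame
o=bot.get_obs(); print(o["eef_pos"],o["gripper_width"],o["force"])
S=grab_frame("side"); np.savez("side3.npz",c=S["color"]);print(bot.get_obs()["eef_pos"])
cv2.imwrite("pics/c3.png",cv2.resize(S["color"][70:190,210:310],None,fx=5,fy=5,interpolation=0))
E
```

```text
[ 0.53967716 -0.126459    0.13770751] 0.035534326310727844 [-2.17510823  3.33712024  9.16760477]
[ 0.53948674 -0.12643812  0.13706549]
```

View pics/c3.png

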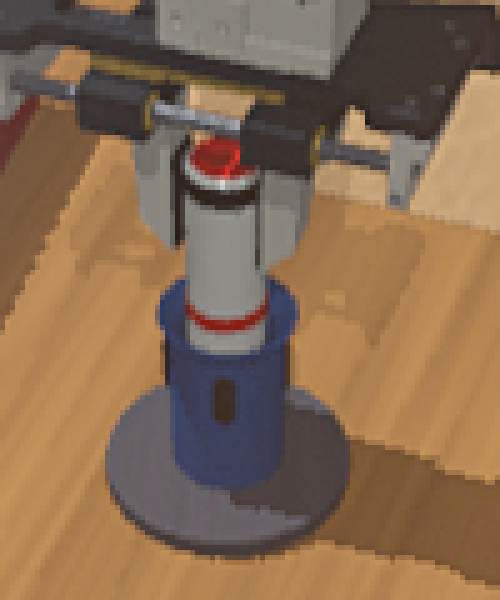

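The ring's front is at side px (255,135), still slightly above the rim. I'll work out its height from that pixel.

```bash
cat > ring.py <<'E'
from h import *
import sys
S=np.load("side.npz");K,E=S["K"],S["E"]
def ringz(c,v0,v1,ax,ay):
    h=cv2.cvtColor(c,cv2.COLOR_BGR2HSV).astype(int)
    w=(((h[...,0]<8)|(h[...,0]>172))*h[...,1]*1.0)[v0:v1,252:259]; w[w<60]=0
    v=(w.sum(1)*np.arange(v0,v1)).sum()/w.sum()
    cam=-E[:3,:3].T@E[:3,3]; d=(cam[:2]-[ax,ay])/np.linalg.norm(cam[:2]-[ax,ay])
    z=np.arange(.06,.25,.0005); P=np.c_[np.tile(np.array([ax,ay])+.018*d,(len(z),1)),z]
    q=(P@E[:3,:3].T+E[:3,3])@K.T; vv=q[:,1]/q[:,2]
    return v, np.interp(-v,-vv[::1],z) if vv[0]<vv[-1] else np.interp(v,vv[::-1],z[::-1])
E
python3 - <<'E'
from ring import *
print("held high, tcp z .2367:",ringz(np.load("side2.npz")["c"],85,108,.5385,-.125))
print("now, tcp z .137:",ringz(np.load("side3.npz")["c"],128,142,.539,-.1265))
print("initial on table:",ringz(S["c"],215,232,.4633,.065))
E
```

```text
held high, tcp z .2367: (np.float64(97.33915676682972), np.float64(0.20516300366050133))
now, tcp z .137: (np.float64(134.69142351900973), np.float64(0.1079571517336783))
initial on table: (np.float64(225.88535238713868), np.float64(0.06))
```

Emit:
{"name": "send_rows", "arguments": {"moves": "255 0 0 0.01 0 0 0;255 0 0 0.02 0 0 0;255 0 0 0.025 0 0 0;255 0 0 0.025 0 0 0;255 0 0 0.025 0 0 0"}}

```text
time_s: 9.52
eef_pos: [0.5396, -0.1264, 0.1313]
orientation: [[-0.003, 1.0, 0.001], [1.0, 0.003, 0.0], [0.0, 0.001, -1.0]]
force: [-0.7, 3.0, 6.9]
gripper_width: 0.0354
finger_force: 30.0
```

```bash
cat > m.py <<'E'
from ring import *
from rig import bot, grab_frame
fs=[];z=[]
for i in range(6):
    o=bot.get_obs();z.append(o["eef_pos"]);fs.append(grab_frame("side")["color"].astype(float))
c=np.mean(fs,0).round().astype(np.uint8); np.savez("side4.npz",c=c)
print("tcp",np.mean(z,0),"std",np.std(z,0),o["force"],o["gripper_width"])
x,y=np.mean(z,0)[:2]; print("ring",ringz(c,131,145,.539,-.1265))
h=cv2.cvtColor(c,cv2.COLOR_BGR2HSV); print(h[128:148,255].tolist())
E
python3 m.py
```

```text
tcp [ 0.53960342 -0.12642643  0.13132041] std [2.16511907e-05 1.40460628e-05 1.41824913e-05] [-1.5413771   2.43756314  7.65569416] 0.035296585151822386
ring (np.float64(136.88476052249638), np.float64(0.10167220942979373))
[[21, 12, 144], [19, 14, 145], [21, 12, 144], [21, 12, 144], [21, 12, 144], [25, 11, 144], [54, 9, 148], [7, 39, 144], [3, 146, 140], [3, 220, 137], [3, 143, 141], [9, 39, 150], [95, 12, 129], [113, 93, 96], [121, 75, 78], [119, 78, 82], [115, 100, 99], [123, 63, 77], [9, 84, 61], [12, 113, 61]]
```

Emit:
{"name": "send_rows", "arguments": {"moves": "255 0 0 0.004 0 0 0;255 0 0 0.004 0 0 0;255 0 0 0.004 0 0 0"}}

```text
time_s: 10.2
eef_pos: [0.5397, -0.1264, 0.1304]
orientation: [[-0.003, 1.0, 0.001], [1.0, 0.003, 0.0], [0.0, 0.001, -1.0]]
force: [-1.8, 2.7, 6.9]
gripper_width: 0.0356
finger_force: 30.0
```

```bash
python3 m.py | head -3
```

```text
tcp [ 0.5396606  -0.12641327  0.1304229 ] std [1.61746390e-05 1.17419402e-05 1.27575619e-05] [-1.94395762  3.26095086  7.52019239] 0.03536179905357111
ring (np.float64(137.12830412830414), np.float64(0.10096949688650438))
[[19, 14, 145], [21, 12, 144], [21, 12, 144], [21, 12, 144], [21, 12, 144], [21, 12, 144], [30, 7, 144], [66, 8, 150], [4, 56, 141], [3, 221, 137], [3, 189, 140], [8, 48, 148], [98, 16, 131], [112, 96, 96], [120, 75, 78], [119, 75, 82], [115, 100, 99], [123, 65, 78], [9, 84, 61], [13, 111, 60]]
```

The image puts the ring at 0.101 and kinematics at 0.099, so it is level with the rim at 0.100. Now I'll release and retreat straight up.

Emit:
{"name": "send_rows", "arguments": {"moves": "0 0 0 0 0 0 0;0 0 0 0 0 0 0;0 0 0 0 0 0 0;0 0 0 0 0 0 0;0 0 0 0 0 0 0;0 0 0 -0.1 0 0 0;0 0 0 -0.25 0 0 0;0 0 0 -0.4 0 0 0;0 0 0 -0.5 0 0 0;0 -0.5 0 -0.5 0 0 0;0 -0.5 0 -0.5 0 0 0;0 -0.5 0 -0.5 0 0 0"}}

```text
time_s: 12.0
eef_pos: [0.5375, -0.2598, 0.2535]
orientation: [[0.009, 1.0, -0.001], [1.0, -0.009, -0.002], [-0.002, -0.001, -1.0]]
force: [-0.5, 0.9, 0.1]
gripper_width: 0.0917
finger_force: 0.0
```

```bash
python3 m.py | head -2; python3 - <<'E'
from h import *
from rig import bot, grab_frame
S=np.load("side.npz");T=np.load("top.npz");s=np.load("side4.npz")["c"];t=grab_frame("top")["color"]
b=[max(blobs(i,bx,"red"),key=lambda k:k[1][4])[0] for i,bx in ((s,(240,85,275,118)),(t,(300,150,350,195))) if blobs(i,bx,"red")]
print(b)
if len(b)==2: print(two(ray(S["K"],S["E"],b[0]),ray(T["K"],T["E"],b[1])))
cv2.imwrite("pics/c5.png",np.hstack([cv2.resize(s[80:320,150:350],None,fx=2,fy=2),cv2.resize(t[100:290,150:360],None,fx=1.8,fy=480/190)]))
E
```

```text
tcp [ 0.53877494 -0.25322246  0.25414403] std [0.00071949 0.00343686 0.00041579] [ 0.3396753   0.27663759 -0.07517397] 0.09153537771362637
ring (np.float64(137.1270685579196), np.float64(0.10097306623080267))
[array([254.68      , 103.97333333]), array([333.98675497, 166.09933775])]
(array([ 0.53900705, -0.12691779,  0.1750192 ]), np.float64(0.00037280948381292336))
```

View pics/c5.png

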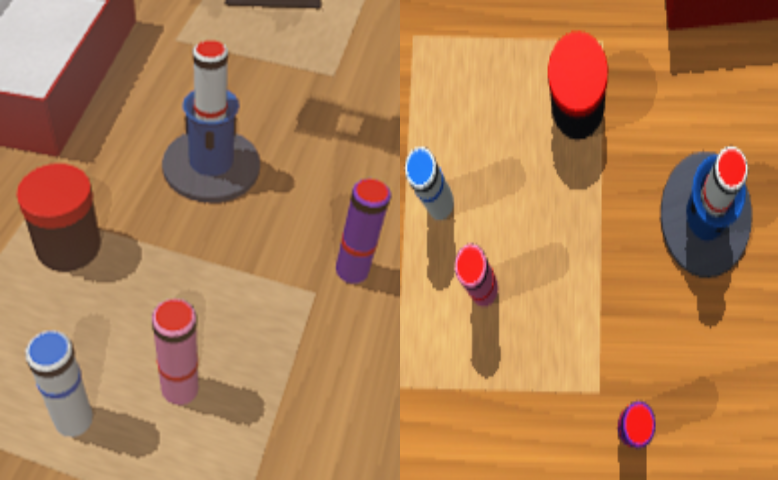

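The tube stands upright in the holder. Its top triangulates to z 0.175, exactly as expected, and the ring is at the rim. The jar, the blue-ringed tube and the look-alikes haven't moved, and the gripper is clear.

```bash
python3 -c "
from rig import bot
print(bot.close_job())"
```

```text
the job is handed in; nothing more can be done
None
```

The job is handed in: the red-ringed tube was pushed upright into the blue holder with its ring level with the mouth to about 1 mm, then released, and the blue-ringed tube and jar were left standing where they were.

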